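# Take up the gap beside the slides with the spacer that fits

### The arm

A 7-joint arm with a two-finger parallel gripper is mounted at the origin on a cart in front of the work surface, level with it; the furniture and walls round the work are solid. World frame = base frame: x ahead of the robot, y to its left, z up, the work surface at z = 0. Lengths are in m, angles in rad, forces in N, time in s.
With the tool pointing down it reaches from about 0.425 to 0.95 m from the base axis. Payload 4.7 kg.
Tool frame: the origin (TCP) lies on the centre line of the jaws, within the pads' length; the fingertips stand robot.nose_length ahead of it and the grasp point (between the pads) lies 8 mm behind it (robot.nose_length is the distance from the TCP to the fingertips, in m); z points along the fingers, y is the line along which they close (so a half turn about z gives the same grasp; the last joint's range is limited). The gripper opens to 85 mm and grips with 20 to 120 N. Pads are 22 mm wide; open, the fingers measure 114 mm over their backs; the gripper's body (76 mm by 85 mm) begins 54 mm behind the grasp point. The pads swing forward as they close: fully open they stand 13 mm farther back than shut.
Start: joints at [-1.232, 0.469, -0.049, 1.532, 0.024, 1.141, -0.082], TCP at [0.243, 0.63, 0.213] pointing down, gripper open.
Joint ranges: [-2.59, 2.59], [-0.33, 1.99], [-1.39, 1.29], [0.1, 2.45], [-1.04, 4.18], [0.21, 1.99], [-2.66, 2.66]. Speed limits (rad/s): [2.57, 2.57, 3.14, 3.14, 3.14, 3.14, 3.14].

### API

Orientations are given as [roll, pitch, yaw] about the fixed x, y, z axes, in that order (R = Rz(yaw) Ry(pitch) Rx(roll)).
In Python, from plant import robot gives the robot as it stands. Calls block until the motion is done:
- robot.goto(position, orientation): joint-space move of the TCP to a pose.
- robot.move_straight(position, vel=0.15, attitude=None, contact_N=None): straight line of the TCP; attitude=None keeps the orientation; vel is the mean speed in m/s. With contact_N (N) it stops when the force on the tool has changed by that much, and returns True; else False.
- robot.move_joints(angles): joint-space move.
- robot.grip(opening, strength=None): opening from 0.0 (shut) to 1.0 (fully open); strength is the grip in N (None keeps the last); returns when the fingers have stopped.
- robot.sleep(seconds).
- robot.inverse_kinematics(position, orientation): joint angles nearest the present ones, or None.
- robot.sense(): the state.
- robot.grab_frame(name): name is "scene" or "side" or "wrist"; returns a dict with "image" (384x512x3 uint8, red, green, blue), "range_z" (384x512 float32, m along the optical axis (not along the pixel's ray), 0 where there is no reading), "fx", "fy", "cx", "cy" (pixels), "dist_coeffs" ([k1, k2, p1, p2, k3] as OpenCV has them; the pictures are not rectified), "R" (3x3) and "t" (3): a world point X has camera coordinates R X + t. Camera axes: x right, y down, z forward; pixel columns grow to the right and rows downward; lengths in m; the calibration is good to about 2 mm. A picture is of the moment at which its call begins.
A pose or a line that the arm cannot do raises robot.IKError and nothing moves.
- robot.close_job(): hands the job in; it is judged then, once.
The state is a dict: "t": time; "joint_pos": joint angles; "joint_velocities": joint speeds; "effort": joint torques, N m; "tcp_pos": TCP position; "tcp_rot": TCP orientation; "wrist_force": force on the tool from outside, world axes, zero at the start; "torque": the same for the moment, N m; "opening": opening from 0.0 (shut) to 1.0 (fully open); "gripper_force": force on a finger pad.
Only numpy, scipy, OpenCV 4.12 (cv2) and the standard library are available. Lean on these libraries where they do the work, as an engineer would, in place of code of your own. Each camera call takes 0.05 s, during which the arm holds its last target. There are 200 camera calls.

### The job

The leaning slide-draining frame is only partly filled: find by trial which of the three coloured spacer plates fills the gap between the frame's bare metal stop and the black sprung pad of the slide pack, and leave it there, slid in along the lean of the frame until it sits fully home on the floor of the gap and is held snugly by the pad (one that is too thick jams high up and must not be forced, one that is too thin sits loose). Leave the other two spacers standing upright on their long edges on the white cabinet top, as they stand now, and do not disturb the orange stain jar, the amber dropper bottle, the clear jar or the measuring cylinder.

Things in the scene. Friction and masses are not known exactly. Their poses are not given: they have to be found in the camera images.
- cradle: Leaning aluminium cradle of the fixed draining frame. Origin: on the gap's floor, mid-length, on the face of the bare metal stop. x along the gap (far end 25 deg up), y level across the gap from stop to black pad, z out of the gap, leaning 25 deg from vertical toward the robot. A spacer goes in along -z: length along x, thickness along y. Stop: y -12 to 0, z 0 to 37 mm, top 10 mm opens 4 mm as lead-in.
- gap_mouth (a point): Point on the cradle's z axis 37 mm out from its origin: the frame's highest level. The pad's face at rest is parallel to the stop, at cradle y = 8 to 18.5 mm (differs each time, not told); the pad reaches z = 33 mm, its top 16 mm opens 6 mm as lead-in. Lips 16 mm high at x = -56 and 56 mm close the gap's ends. Beyond the pad: glass slides, then a blue housing 35 mm high, to y = 68 mm.
- frame: Foot of the draining frame, a dark plate 150 (x) by 90 (y) by 6 mm fixed on the cabinet top; its place and yaw differ each time. Origin under its middle, at cabinet-top height; the cradle's origin lies 40 mm above it and 28 mm to its -y.
- pad (a joint): Spring travel (m) of the black pad: 0 at rest, grows as a spacer presses it away from the stop, hard end 0.0055. It pushes with 1.6 N at rest, 3.8 N at the end. A released spacer that is home and snug leaves it above 0.0004; a loose one leaves 0. A spacer too thick by more than the 5.5 mm travel jams in the lead-in, 15 mm or more above home.
- spacer_yellow_center (a point): Centre of the yellow spacer plate, loose: 12 mm thick (along y), 100 mm long (along x), 78 mm high (along z), 60 to 210 g, edges rounded 2 mm, two flat steel discs in each broad face. It starts upright on a long edge on the cabinet top, its top 78 mm up, its length within 0.5 rad of the robot's x.
- spacer_blue_center (a point): Centre of the blue spacer plate, loose: 16 mm thick (along y), 100 mm long (along x), 78 mm high (along z), 60 to 210 g, edges rounded 2 mm, two flat steel discs in each broad face. It starts upright on a long edge on the cabinet top, its top 78 mm up, its length within 0.5 rad of the robot's x.
- spacer_red_center (a point): Centre of the red spacer plate, loose: 20 mm thick (along y), 100 mm long (along x), 78 mm high (along z), 60 to 210 g, edges rounded 2 mm, two flat steel discs in each broad face. It starts upright on a long edge on the cabinet top, its top 78 mm up, its length within 0.5 rad of the robot's x.
- stain_jar_center (a point): Centre of the staining jar with orange stain, 75 mm wide, 93 mm high: leave alone.
- dropper_center (a point): Centre of the amber dropper bottle with black bulb, 39 mm wide, 116 mm high: leave alone.
- clear_jar_center (a point): Centre of the clear staining jar, 82 mm wide, 102 mm high: leave alone.
- cylinder_center (a point): Centre of the tall clear measuring cylinder, foot 62 mm wide, 152 mm high, between the spacers and the frame: leave alone.
Not all that is in view belongs to the job. There is more than one size of the part that bears spacer_yellow_center; the job needs the larger.

How it is judged:
At the end, for the whole second after the job is handed in: One spacer in the gap, fully home (centre 39+-2.5 mm above its floor), within 12 mm of mid-length, against the stop (-2/+3 mm), within 0.07 rad of the cradle's z, pad pressed back over 0.4 mm; the other two upright on the cabinet top (centre 35-43 mm up, within 0.1 rad) (((z of spacer_yellow_center in the frame of cradle between 0.0365 and 0.0415 m and x of spacer_yellow_center in the frame of cradle between -0.012 and 0.012 m and y of spacer_yellow_center in the frame of cradle between 0.004 and 0.009 m and angle between the z axis of spacer_yellow_center and the z axis of cradle, either way round below 0.07 rad and value of joint pad above 0.0004 m and height (world z) of spacer_blue_center between 0.035 and 0.043 m and angle between each of spacer_blue_center, spacer_red_center's own z axis and vertical below 0.1 rad and height (world z) of spacer_red_center between 0.035 and 0.043 m) or (z of spacer_blue_center in the frame of cradle between 0.0365 and 0.0415 m and x of spacer_blue_center in the frame of cradle between -0.012 and 0.012 m and y of spacer_blue_center in the frame of cradle between 0.006 and 0.011 m and angle between the z axis of spacer_blue_center and the z axis of cradle, either way round below 0.07 rad and value of joint pad above 0.0004 m and height (world z) of spacer_yellow_center between 0.035 and 0.043 m and angle between each of spacer_yellow_center, spacer_red_center's own z axis and vertical below 0.1 rad and height (world z) of spacer_red_center between 0.035 and 0.043 m) or (z of spacer_red_center in the frame of cradle between 0.0365 and 0.0415 m and x of spacer_red_center in the frame of cradle between -0.012 and 0.012 m and y of spacer_red_center in the frame of cradle between 0.008 and 0.013 m and angle between the z axis of spacer_red_center and the z axis of cradle, either way round below 0.07 rad and value of joint pad above 0.0004 m and height (world z) of spacer_yellow_center between 0.035 and 0.043 m and angle between each of spacer_yellow_center, spacer_blue_center's own z axis and vertical below 0.1 rad and height (world z) of spacer_blue_center between 0.035 and 0.043 m))); the robot touches nothing.
It fails at once if the jar of orange stain is tipped or moved by more than 20 mm (distance of stain_jar_center from where it was at the start of the episode above 0.02 m or angle between stain_jar_center's own z axis and vertical above 0.35 rad).
It fails at once if the amber dropper bottle is tipped or moved by more than 20 mm (distance of dropper_center from where it was at the start of the episode above 0.02 m or angle between dropper_center's own z axis and vertical above 0.35 rad).
It fails at once if the clear staining jar is tipped or moved by more than 20 mm (distance of clear_jar_center from where it was at the start of the episode above 0.02 m or angle between clear_jar_center's own z axis and vertical above 0.35 rad).
It fails at once if the measuring cylinder is tipped or moved by more than 20 mm (distance of cylinder_center from where it was at the start of the episode above 0.02 m or angle between cylinder_center's own z axis and vertical above 0.35 rad).
It fails at once if a spacer is forced: the cradle is loaded with more than 120 N (contact force between cradle and anything else above 120 N).
It also fails if it takes over 64 s, if anything falls off the work surface, if the arm or the gripper's body presses on something with over 40 N, if the wrist force passes 120 N, or if a joint passes its speed limit or range.

## Working session

There is one attempt and no reset: what is moved stays moved. The work goes in short steps, each a Python script; the robot and the scene stay as the last script left them, time stands still between calls to the robot, and variables do not carry over. Pictures are saved under pics/ and viewed, at most 10 in all, crops included, and the job is handed in when it is done.

```bash
ls; mkdir -p pics
cat > h.py <<'E'
import numpy as np, cv2
from plant import robot
def grab(n):
    f=robot.grab_frame(n); f['K']=np.array([[f['fx'],0,f['cx']],[0,f['fy'],f['cy']],[0,0,1.]]); f['D']=np.array(f['dist_coeffs'],float)
    f['R']=np.array(f['R']); f['t']=np.array(f['t']); return f
def cloud(f):
    h,w=f['range_z'].shape; u,v=np.meshgrid(np.arange(w),np.arange(h))
    p=cv2.undistortPoints(np.stack([u,v],-1).reshape(-1,1,2).astype(np.float64),f['K'],f['D']).reshape(h,w,2)
    z=f['range_z'][...,None]; X=np.concatenate([p*z,z],-1)
    return (X-f['t'])@f['R']
E
python3 - <<'E'
from h import *
import pickle
print({k:(np.round(v,3) if not isinstance(v,float) else v) for k,v in robot.sense().items()}, robot.nose_length)
ims=[]
for n in("scene","side","wrist"):
    f=grab(n); pickle.dump(f,open(f'{n}0.pkl','wb')); ims.append(f['image'])
    print(n,np.round(-f['R'].T@f['t'],3),f['R'][2])
    cv2.imwrite(f'pics/{n}0.png',cv2.resize(f['image'][...,::-1],(800,600)))
E
```

```text
pics
{'t': 0.0, 'joint_pos': array([-1.232,  0.469, -0.049,  1.534,  0.024,  1.141, -0.082]), 'joint_velocities': array([ 0.001,  0.001,  0.   ,  0.001,  0.001, -0.   , -0.001]), 'effort': array([ 0.0000e+00, -5.1031e+01, -4.6000e-02, -2.3772e+01,  1.1000e-02,
        8.0000e-03, -0.0000e+00]), 'tcp_pos': array([0.242, 0.629, 0.212]), 'tcp_rot': array([-3.14 ,  0.   ,  2.774]), 'wrist_force': array([-0.746,  0.045,  0.036]), 'torque': array([ 0.012,  0.006, -0.025]), 'gripper_force': 0.0, 'opening': 1.0013230350630822} 0.011
scene [ 0.196 -0.754  0.805] [ 0.35874792  0.6388568  -0.68056001]
side [0.486 0.694 0.424] [ 0.11838574 -0.90334484 -0.41225347]
wrist [0.174 0.656 0.373] [ 0.27135172 -0.10646689 -0.9565736 ]
```

View pics/scene0.png

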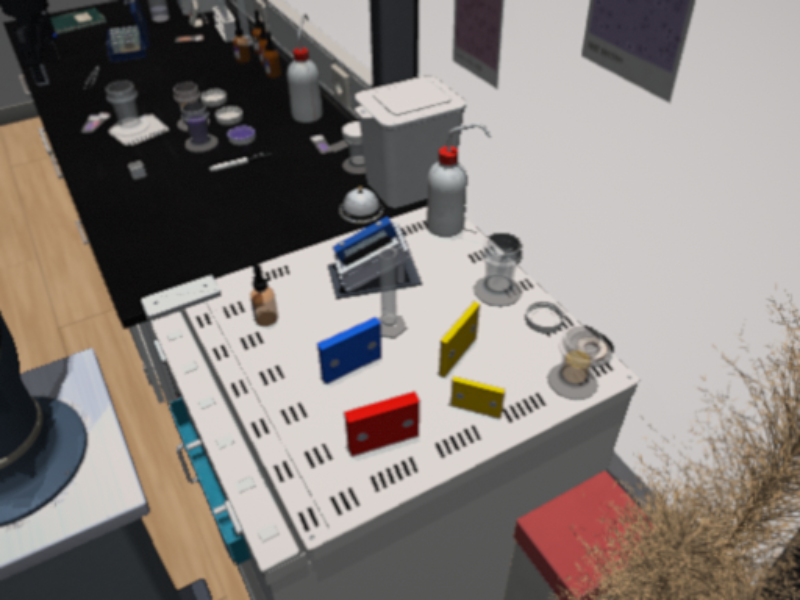

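View pics/side0.png

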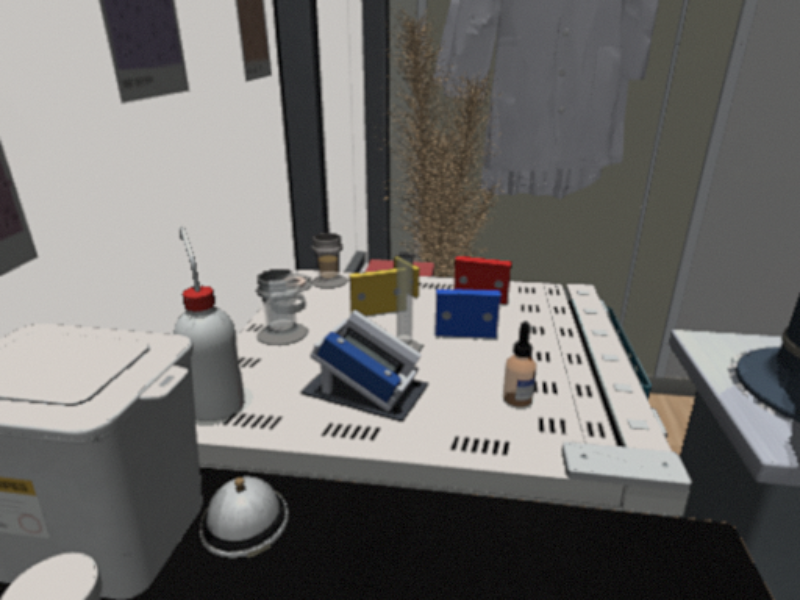

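The scene view (800x600) shows red at (382,423), blue at (350,350), and two yellow plates at (459,340) and (477,397). The frame is at (372,262), with the cylinder at (390,305) just in front of it. The dropper is at (263,300), the clear jar at (500,270) and the stain jar at (580,360). I'll measure them all from the depth data.

```bash
cat > m.py <<'E'
from h import *
def masks(im):
    h=cv2.cvtColor(im,cv2.COLOR_RGB2HSV); H,S,V=cv2.split(h)
    return dict(yellow=(abs(H.astype(int)-28)<7)&(S>150)&(V>70),blue=(abs(H.astype(int)-113)<12)&(S>140)&(V>50),red=((H<6)|(H>174))&(S>170)&(V>70))
def plates(f):
    P=cloud(f); out=[]
    for c,m in masks(f['image']).items():
        n,l,st,ce=cv2.connectedComponentsWithStats(m.astype(np.uint8))
        for i in range(1,n):
            if st[i,4]<100: continue
            q=P[(l==i)&(f['range_z']>0)]
            q=q[np.isfinite(q).all(1)]
            if len(q)<60: continue
            q=q[(q[:,0]>.2)&(q[:,0]<1.1)&(abs(q[:,1])<.7)&(q[:,2]<.2)&(q[:,2]>.005)]
            if len(q)<60: continue
            r=cv2.minAreaRect((q[:,:2]*1000).astype(np.float32))
            out.append((c,ce[i],q,r)); 
    return out
E
python3 - <<'E'
from m import *
import pickle
for n in("scene","side"):
    f=pickle.load(open(f'{n}0.pkl','rb')); P=cloud(f)
    for c,ce,q,r in plates(f):
        (x,y),(a,b),ang=r
        print(n,c,np.round(ce*800/512),len(q),'ztop',np.percentile(q[:,2],[2,50,98]).round(3),'rect',np.round([x,y,a,b,ang],1))
    if n=="scene":
        # frame region and obstacles: height map of points
        q=P.reshape(-1,3); ok=(f['range_z'].ravel()>0)&(q[:,0]>.25)&(q[:,0]<1.05)&(abs(q[:,1])<.5)&(q[:,2]>-.05)&(q[:,2]<.3)
    else:
        q=P.reshape(-1,3); ok=(f['range_z'].ravel()>0)&(q[:,0]>.25)&(q[:,0]<1.05)&(abs(q[:,1])<.5)&(q[:,2]>-.05)&(q[:,2]<.3)
    q=q[ok]; print(len(q))
    s=np.zeros((600,800,3),np.uint8)+40
    # col: y .5..-.5 -> 0..800 ; row: x 1.0..0.25
    o=np.argsort(q[:,2]); q=q[o]; col=f['image'].reshape(-1,3)[ok][o]
    for p,cc in zip(q,col):
        cv2.circle(s,(int((.5-p[1])*800),int((1.0-p[0])*800)),1,tuple(int(v) for v in cc[::-1]),-1)
    globals()['S'+n]=s
s=np.hstack([cv2.resize(Sscene,(400,300)),cv2.resize(Sside,(400,300))])
f=pickle.load(open('scene0.pkl','rb')); c=f['image'][130:285,190:400][...,::-1]
c=cv2.resize(c,(406,300),interpolation=cv2.INTER_CUBIC)[:, :400]
f=pickle.load(open('side0.pkl','rb')); d=f['image'][150:275,170:340][...,::-1]
d=cv2.resize(d,(400,300),interpolation=cv2.INTER_CUBIC)
cv2.imwrite('pics/top1.png',np.vstack([s,np.hstack([c,d])]))
E
```

```text
scene yellow [458. 338.] 509 ztop [0.014 0.058 0.079] rect [ 635.7 -150.6   99.4   12.9   27.5]
scene yellow [477. 396.] 533 ztop [0.007 0.038 0.059] rect [ 600.3 -249.6   11.1   71.    40.8]
scene blue [366. 234.] 241 ztop [0.038 0.072 0.091] rect [614.8 115.5  47.8 100.6  56.6]
scene blue [349. 349.] 933 ztop [0.008 0.054 0.079] rect [483.4 -90.   97.5  17.7   3.6]
scene red [382. 422.] 1154 ztop [0.009 0.058 0.079] rect [ 459.7 -231.9   22.    96.7   79.5]
89509
side yellow [374. 291.] 659 ztop [0.007 0.048 0.078] rect [ 641.  -141.4   80.8   13.7   26. ]
side blue [467. 312.] 1033 ztop [0.006 0.048 0.079] rect [482.5 -84.8  94.5  20.5   2.9]
side blue [358. 366.] 886 ztop [0.03  0.062 0.092] rect [611.1 108.9  41.2 107.4  74.5]
side red [482. 273.] 600 ztop [0.018 0.058 0.079] rect [ 459.4 -226.8   23.8   96.9   79.3]
side red [196. 296.] 139 ztop [0.147 0.161 0.163] rect [795.5 150.1  29.   26.3  12.7]
102270
```

View pics/top1.png

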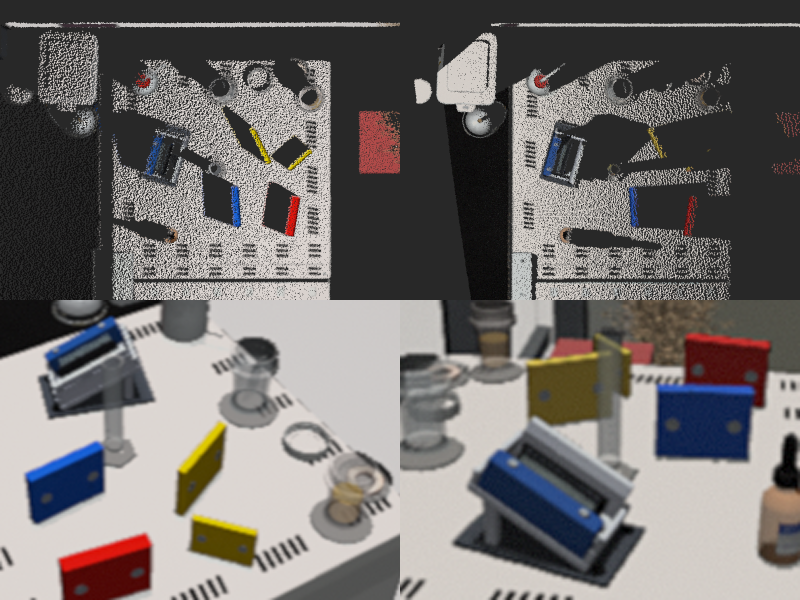

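Between the two yellows, the one at (458,338) is 79 mm high and 99 mm long, so it is the larger and the one meant. The one at (477,397) is 59 mm high and 71 mm long, a distractor; the crop confirms this. Next I'll fit the frame and the plates' tops.

Run:
```python
from m import *
import pickle
for n in("scene","side"):
    f=pickle.load(open(f'{n}0.pkl','rb')); P=cloud(f)
    for c,ce,q,r in plates(f):
        t=q[q[:,2]>.0735]
        if len(t)>15 and c!='x': print(n,c,len(t),np.round(np.concatenate([np.ravel(x) for x in cv2.minAreaRect((t[:,:2]*1000).astype(np.float32))]),1))
    q=P; nx=np.cross(np.roll(P,-2,1)-np.roll(P,2,1),np.roll(P,-2,0)-np.roll(P,2,0)); nx/=np.linalg.norm(nx,axis=-1,keepdims=True)+1e-9
    reg=(f['range_z']>0)&(q[...,0]>.48)&(q[...,0]<.72)&(q[...,1]>0.02)&(q[...,1]<.21)
    V=cv2.cvtColor(f['image'],cv2.COLOR_RGB2HSV)[...,2]
    # foot
    m=reg&(q[...,2]<.011)&(q[...,2]>.002)&(V<110)
    m=cv2.morphologyEx(m.astype(np.uint8),cv2.MORPH_OPEN,np.ones((2,2)))>0
    print(n,'foot',m.sum(),np.round(np.concatenate([np.ravel(x) for x in cv2.minAreaRect((q[m][:,:2]*1000).astype(np.float32))]),1), np.round(cv2.boxPoints(cv2.minAreaRect((q[m][:,:2]*1000).astype(np.float32)))).tolist())
    # vertical faces
    m=reg&(abs(nx[...,2])<.25)&(q[...,2]>.02)&(abs(nx[...,1])>.8)
    w=q[m]; 
    if len(w)>20:
        for _ in range(6):
            c0=np.median(w,0); A=np.c_[w[:,0]-c0[0],np.ones(len(w))]; s=np.linalg.lstsq(A,w[:,1],rcond=None)[0]; e=w[:,1]-A@s
            if len(w)>30: w=w[abs(e)<max(.002,1.5*np.std(e))]
        print(n,'face',m.sum(),len(w),'yaw',np.degrees(np.arctan(s[0])),'pt',c0[0],s[1],'xr',np.percentile(w[:,0],[1,99]),'zr',np.percentile(w[:,2],[1,99]))
    # cylinder
    m=(q[...,0]>.5)&(q[...,0]<.7)&(q[...,1]>-.1)&(q[...,1]<.02)&(q[...,2]>.02)&(q[...,2]<.17); print('cyl',m.sum(),np.round(np.median(q[m],0),3),np.round(np.percentile(q[m],[3,97],axis=0),3).tolist())
    R=f['R'].T;
s=pickle.load(open('wrist0.pkl','rb'));c=-s['R'].T@s['t']
from scipy.spatial.transform import Rotation as Ro
T=Ro.from_euler('xyz',[-3.14,0,2.774]).as_matrix()
print('cam in tool',T.T@(c-[.242,.629,.212]),'axis',T.T@s['R'][2])
```

```text
scene yellow 156 [ 636.6 -150.1   97.4   11.8   26.8]
scene blue 105 [634.5  97.   48.2  45.8  75.2]
scene blue 218 [483.4 -90.   97.5  16.8   2.8]
scene red 363 [ 459.9 -230.9   21.2   96.7   80.7]
scene foot 382 [ 446.4 -335.1  964.1  151.7   68. ] [[196.0, -754.0], [336.0, -811.0], [697.0, 84.0], [556.0, 140.0]]
scene face 280 163 yaw -16.0572974329067 pt 0.5835182347435579 0.05347925075608348 xr [0.55093197 0.65234953] zr [0.02134843 0.07653217]
cyl 782 [ 0.568 -0.048  0.076] [[0.503, -0.095, 0.024], [0.586, -0.025, 0.15]]
side yellow 78 [ 640.5 -142.1   79.3   13.    26. ]
side blue 157 [482.5 -86.4  94.6  18.4   4.2]
side blue 216 [636.7 112.6  19.3  55.5  72.1]
side red 132 [ 459.4 -228.1   23.4   96.5   81.5]
side red 139 [795.5 150.1  29.   26.3  12.7]
side foot 883 [591.2 381.  163.8 639.1   4.1] [[486.0, 694.0], [532.0, 56.0], [696.0, 68.0], [650.0, 706.0]]
side face 922 659 yaw -16.526403302475245 pt 0.6178370841919952 0.1256222029106002 xr [0.5704483  0.66999903] zr [0.02266174 0.08603355]
cyl 919 [ 0.568 -0.029  0.073] [[0.503, -0.081, 0.023], [0.586, -0.022, 0.151]]
cam in tool [ 0.07349274  0.00085394 -0.16071963] axis [-2.91485116e-01 -3.15237867e-04  9.56575312e-01]
```

```bash
cat >> h.py <<'E'
from scipy.spatial.transform import Rotation as Ro
Y=np.radians(-16.3); u=np.array([np.cos(Y),np.sin(Y),0]); n=np.array([-np.sin(Y),np.cos(Y),0])
def cradle_R(): return Ro.from_euler('xyz',[0,-np.radians(25),Y]).as_matrix()
def rpy(Rm): return list(Ro.from_matrix(Rm).as_euler('xyz'))
def tool_from(Rp,s=1):  # tool for part frame Rp (z up): tool z=-z, x=-s*x
    return np.c_[-s*Rp[:,0],s*Rp[:,1],-Rp[:,2]]
def yawR(a): return Ro.from_euler('z',a).as_matrix()
E
python3 - <<'E'
from m import *
import pickle
for nm in("scene","side"):
    f=pickle.load(open(f'{nm}0.pkl','rb')); q=cloud(f)[f['range_z']>0]; V=cv2.cvtColor(f['image'],cv2.COLOR_RGB2HSV)[...,2][f['range_z']>0]
    a=q@u; b=q@n
    m=(q[:,2]<.012)&(q[:,2]>.0035)&(V<110)&(b>.19)&(b<.31)&(a>.4)&(a<.7)
    h,e=np.histogram(a[m],bins=np.arange(.44,.68,.01)); print(nm,dict(zip(np.round(e,2).tolist(),h.tolist())),np.percentile(a[m],[1,99]))
    print('  b',np.percentile(b[m],[1,50,99]))
    m=(q[:,2]>.085)&(q[:,2]<.155)&(q[:,0]>.52)&(q[:,0]<.65)&(q[:,1]>-.1)&(q[:,1]<.02); print('cyl',m.sum(),np.percentile(q[m],[3,50,97],axis=0).round(3).tolist())
    for z0 in(.05,.03,.07):
        m=(b>.205)&(b<.3)&(a>.4)&(a<.7)&(abs(q[:,2]-z0)<.003);print('  z',z0,np.percentile(a[m],[1,99]))
O=.53*u+.2266*n+[0,0,.04]
C=cradle_R(); 
for s in(1,-1):
    p=O+C@[0,.008,.12]; print(s,robot.inverse_kinematics(p,rpy(tool_from(C,s))))
    for nm,c,y in(('yellow',(.6366,-.150),27),('blue',(.483,-.089),3.3),('red',(.4597,-.2305),-9)):
        print(nm,robot.inverse_kinematics([*c,.055],rpy(tool_from(yawR(np.radians(y)),s))))
E
```

```text
scene {0.44: 0, 0.45: 0, 0.46: 0, 0.47: 0, 0.48: 0, 0.49: 58, 0.5: 54, 0.51: 14, 0.52: 14, 0.53: 13, 0.54: 19, 0.55: 19, 0.56: 21, 0.57: 6, 0.58: 0, 0.59: 2, 0.6: 16, 0.61: 21, 0.62: 47, 0.63: 37, 0.64: 0, 0.65: 0, 0.66: 0, 0.67: 0} [0.49250804 0.63690398]
  b [0.20820547 0.2266359  0.29082928]
cyl 301 [[0.566, -0.05, 0.087], [0.575, -0.044, 0.129], [0.589, -0.024, 0.151]]
  z 0.05 [0.50343743 0.60999668]
  z 0.03 [0.50464468 0.60580938]
  z 0.07 [0.53958793 0.62190407]
side {0.44: 0, 0.45: 0, 0.46: 0, 0.47: 0, 0.48: 3, 0.49: 141, 0.5: 121, 0.51: 55, 0.52: 25, 0.53: 32, 0.54: 37, 0.55: 43, 0.56: 47, 0.57: 56, 0.58: 56, 0.59: 68, 0.6: 54, 0.61: 39, 0.62: 44, 0.63: 45, 0.64: 0, 0.65: 0, 0.66: 0, 0.67: 0} [0.49037796 0.63641344]
  b [0.21977897 0.28243702 0.30007997]
cyl 342 [[0.564, -0.047, 0.088], [0.574, -0.026, 0.124], [0.586, -0.022, 0.152]]
  z 0.05 [0.50095333 0.60439667]
  z 0.03 [0.50258229 0.60659286]
  z 0.07 [0.53620908 0.61563103]
1 [-0.71205387  0.16922882  0.32859801  2.23511919  0.51064422  0.45220966
  0.45999289]
yellow [ 0.00246627  0.60302031  0.23385666  1.734876   -0.17994458  0.82464144
  2.36110461]
blue [-0.20832694  0.40122768  0.37700527  2.12685108 -0.23894258  0.65288524
  1.96073306]
red [-0.12684596  0.48393833  0.6568887   2.08629033 -0.44977411  0.71220581
  2.23616008]
-1 [-0.88180877  0.17731344  0.52242224  2.24317795  0.43250767  0.43131476
 -2.60295081]
yellow [-0.28723947  0.68633607  0.67126206  1.75284013 -0.53113723  0.89173306
 -0.4823556 ]
blue [-0.6627132   0.59049161  1.01793434  2.14835045 -0.7236239   0.79753154
 -0.69111775]
red [-0.19353129  0.51157347  0.75158216  2.08950631 -0.52285397  0.73338561
 -0.83307708]
```

```bash
cat >> h.py <<'E'
O=.564*u+.2265*n+np.array([0,0,.04])
E
python3 - <<'E'
from h import *
import pickle
robot.move_joints([-.12,.3,0,1.7,0,1.14,1.5]); s=robot.sense(); print(s['t'],np.round(s['tcp_pos'],3),np.round(s['tcp_rot'],3))
C=cradle_R(); p=O+C@[0,.008,.13]; r=rpy(tool_from(C,1))
print(p,r,robot.inverse_kinematics(p,r))
robot.goto(p,r); s=robot.sense(); print(s['t'],np.round(s['tcp_pos'],3),np.round(s['joint_pos'],2))
robot.sleep(.2)
f=grab('wrist'); pickle.dump(f,open('w1.pkl','wb')); cv2.imwrite('pics/w1.png',cv2.resize(f['image'][...,::-1],(800,600)))
for nm,c,y in(('yellow',(.6366,-.150),27),('blue',(.483,-.089),3.3),('red',(.4597,-.2305),-9)):
    q=robot.inverse_kinematics([*c,.055],rpy(tool_from(yawR(np.radians(y)),1)));print(nm,np.round(q,2))
E
```

```text
2.6167 [0.59  0.03  0.249] [ 3.141e+00  2.000e-03 -3.090e+00]
[0.55441447 0.08219825 0.15782001] [np.float64(3.141592653589793), np.float64(0.43633231299858233), np.float64(2.8571039855147173)] [-0.44822829  0.19294744  0.08400293  2.16456342  0.53693374  0.49113219
  0.47810405]
3.5833 [0.555 0.082 0.159] [-0.45  0.19  0.08  2.16  0.54  0.49  0.48]
yellow [ 0.29  0.6  -0.18  1.72  0.14  0.84  2.09]
blue [ 0.15  0.39 -0.06  2.11  0.04  0.65  1.69]
red [ 0.34  0.41  0.05  2.06 -0.03  0.67  1.83]
```

View pics/w1.png

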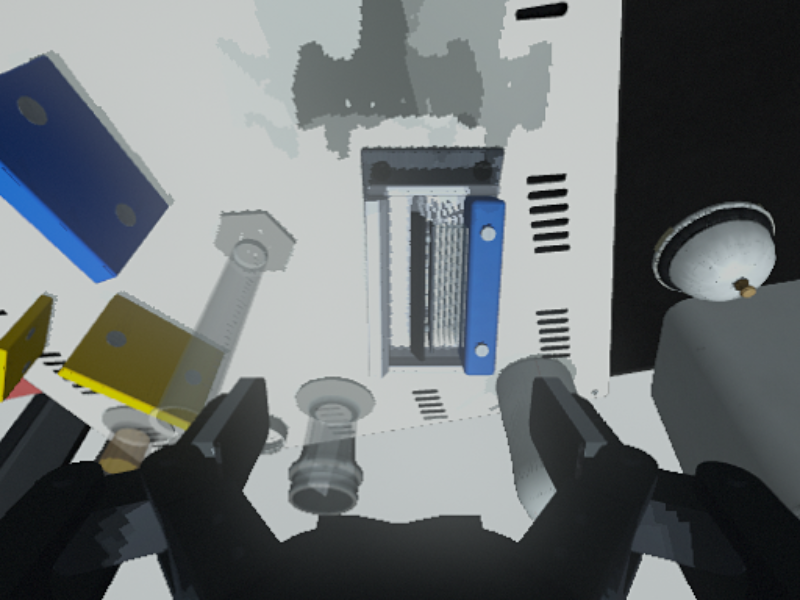

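Run:
```python
from h import *
import pickle
f=pickle.load(open('w1.pkl','rb')); C=cradle_R(); P=(cloud(f)-O)@C*1000
im=f['image'].astype(int).sum(-1)//3
for r in(150,180,205):
    print('row',r)
    for c in range(230,326): 
        if c<290 or c%4==0: print(f"{c}:{im[r,c]}:({P[r,c,1]:.0f},{P[r,c,2]:.0f})",end=' ')
    print()
m=(f['range_z']>0)&(P[...,1]>-14)&(P[...,1]<70)&(abs(P[...,0])<80)&(P[...,2]>8)&(P[...,2]<40)
print('x ext',np.percentile(P[m][:,0],[.5,99.5]))
for lo,hi in((-12,-5),(52,66)):
    k=m&(P[...,1]>lo)&(P[...,1]<hi)&(P[...,2]>28); print(lo,np.percentile(P[k][:,0],[1,99]),np.percentile(P[k][:,2],[5,50,95]))
k=m&(P[...,2]>30)&(abs(P[...,0])<45); 
for x in(-40,-20,0,20,40):
    kk=k&(abs(P[...,0]-x)<4); print(x,np.percentile(P[kk][:,1],[1,99]))
```

```text
row 150
230:200:(-20,-34) 231:199:(-19,-35) 232:200:(-18,-35) 233:190:(-17,-34) 234:177:(-11,34) 235:202:(-10,37) 236:201:(-9,36) 237:201:(-8,35) 238:200:(-7,35) 239:200:(-6,36) 240:201:(-5,36) 241:201:(-4,35) 242:187:(-3,37) 243:143:(-3,35) 244:134:(-2,34) 245:136:(-1,30) 246:137:(-0,29) 247:125:(1,28) 248:122:(1,14) 249:155:(2,-1) 250:174:(3,-0) 251:203:(4,-1) 252:200:(5,-1) 253:200:(6,-2) 254:199:(7,-1) 255:199:(8,-1) 256:200:(9,-2) 257:199:(10,-1) 258:200:(11,-2) 259:200:(12,-1) 260:199:(13,-0) 261:193:(14,-2) 262:164:(15,-2) 263:57:(16,16) 264:64:(17,19) 265:63:(18,21) 266:65:(18,24) 267:64:(19,25) 268:63:(20,28) 269:62:(21,30) 270:66:(22,32) 271:65:(23,32) 272:73:(24,31) 273:97:(26,13) 274:106:(26,15) 275:78:(28,12) 276:79:(28,26) 277:103:(28,32) 278:106:(29,31) 279:162:(30,25) 280:174:(31,26) 281:130:(34,5) 282:145:(34,16) 283:179:(34,25) 284:175:(35,24) 285:132:(38,10) 286:156:(38,19) 287:180:(38,25) 288:139:(39,26) 289:102:(41,12) 292:136:(43,25) 296:94:(46,24) 300:59:(49,29) 304:117:(52,35) 308:151:(55,36) 312:181:(59,35) 316:179:(62,36) 320:108:(66,34) 324:201:(86,-33) 
ro
[... 1826 characters left out ...]
8,27) 276:106:(28,30) 277:141:(29,31) 278:186:(31,25) 279:176:(32,25) 280:137:(34,9) 281:167:(34,20) 282:190:(35,25) 283:120:(38,2) 284:120:(38,14) 285:167:(38,24) 286:171:(39,26) 287:96:(41,10) 288:132:(41,18) 289:174:(41,26) 292:142:(45,22) 296:93:(48,25) 300:109:(51,33) 304:121:(55,35) 308:120:(59,34) 312:118:(62,33) 316:118:(66,33) 320:203:(95,-71) 324:200:(101,-71) 
x ext [-60.05779126  62.82947726]
-12 [-52.11808977  55.03498974] [34.62522623 35.68757355 36.76085768]
52 [-52.55465576  53.89114623] [32.59003085 33.86282583 35.40881633]
-40 [-10.52386579  68.01723178]
-20 [-10.07065581  68.58911454]
0 [-10.44561415  68.68979419]
20 [-9.93547083 68.27745169]
40 [-10.40847622  68.67860288]
```

The wrist view shows the stop at col 366–385 and the black pad's edge at col 411–425. The floor between them measures about 12.5–15 mm, so blue (16 mm) is the best first trial. I'll pick it up and try it.

```bash
cat >> h.py <<'E'
C=cradle_R(); G=.058; RC=rpy(tool_from(C,1))
def cr(x,y,z): return list(O+C@(np.array([x,y,z])/1000))
def st(msg=''):
    s=robot.sense(); t=np.array(s['tcp_pos']); print(msg,'t%.1f'%s['t'],'tcp',t.round(4),'cr',((t-O)@C*1000).round(1),'F',np.round(s['wrist_force'],1),'open %.3f'%s['opening'],'gf %.0f'%s['gripper_force']); return s
def pick(x,y,a,op=.6):
    r=rpy(tool_from(yawR(a),1))
    robot.grip(op); robot.goto([x,y,.2],r); robot.move_straight([x,y,G],vel=.15); robot.grip(0.0,40); st('gripped')
    robot.move_straight([x,y,.25],vel=.2); st('lifted')
def insert(th,stop_N=12):
    y=th/2+1
    robot.goto(cr(0,y,240),RC); robot.move_straight(cr(0,y,G*1000+42),vel=.2); st('pre')
    hit=robot.move_straight(cr(0,y,G*1000-3),vel=.04,contact_N=stop_N); return hit,st('ins %s'%hit)
E
python3 - <<'E'
from h import *
import pickle
robot.move_straight(cr(0,8,235),vel=.25)
pick(.483,-.0885,np.radians(3.3))
print(insert(16)[0])
f=grab('wrist'); g=grab('side'); h2=grab('scene')
cv2.imwrite('pics/w2.png',np.hstack([cv2.resize(f['image'][...,::-1],(400,300)),cv2.resize(g['image'][170:290,180:340][...,::-1],(400,300))]))
E
```

```text
gripped t7.5 tcp [ 0.4835 -0.0885  0.0587] cr [ -60.2 -175.8   48.7] F [-1.2 -0.7  6.8] open 0.153 gf 39
lifted t8.6 tcp [ 0.482  -0.0883  0.2487] cr [  18.8 -176.   221.5] F [-0.1 -0.6 -2. ] open 0.150 gf 39
pre t10.6 tcp [0.5673 0.0797 0.1313] cr [  0.7   9.2 100.5] F [ 0.3 -0.2 -0.6] open 0.154 gf 39
ins True t11.6 tcp [0.583  0.0745 0.092 ] cr [-1.   8.7 57.8] F [-2.   0.7  4.9] open 0.152 gf 41
True
```

View pics/w2.png

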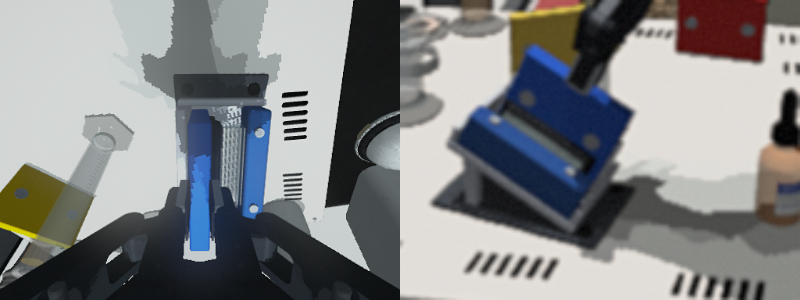

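Run:
```python
from h import *
import pickle
robot.grip(.45); st('rel'); robot.move_straight(cr(0,9,130),vel=.15)
robot.goto(cr(0,8,130),RC); robot.sleep(.2); st()
f=grab('wrist'); pickle.dump(f,open('w3.pkl','wb')); f0=pickle.load(open('w1.pkl','rb'))
P=(cloud(f)-O)@C*1000; P0=(cloud(f0)-O)@C*1000
im=f['image'].astype(int).sum(-1)//3; im0=f0['image'].astype(int).sum(-1)//3
for r in(130,150,180,205,215):
    print('row',r)
    for I,Q in((im0,P0),(im,P)): print('  ',' '.join(f"{c}:{I[r,c]}:({Q[r,c,1]:.0f},{Q[r,c,2]:.0f})" for c in range(244,284)))
m=(f['range_z']>0)&(P[...,2]>50)&(P[...,2]<90)&(abs(P[...,1]-8)<20)&(abs(P[...,0])<70)
t=m&(P[...,2]>70);print('top z',np.percentile(P[t][:,2],[5,50,95]),'x',np.percentile(P[t][:,0],[1,99]),'y',np.percentile(P[t][:,1],[1,99]))
a=f0['image'][90:245,220:330];b=f['image'][90:245,220:330]
cv2.imwrite('pics/w3.png',cv2.resize(np.hstack([a,b])[...,::-1],(800,560),interpolation=cv2.INTER_CUBIC))
```

```text
rel t12.1 tcp [0.5821 0.0738 0.0911] cr [-1.9  7.7 57.3] F [-0.4  0.4  0.2] open 0.450 gf 0
 t13.2 tcp [0.5544 0.0821 0.1574] cr [ -0.2   7.9 129.7] F [-0.3 -0.7  0.8] open 0.453 gf 0
row 130
   244:127:(-2,33) 245:127:(-1,31) 246:130:(0,29) 247:124:(1,27) 248:120:(1,7) 249:174:(2,-2) 250:202:(3,-1) 251:201:(4,-2) 252:200:(5,-0) 253:200:(6,-1) 254:199:(7,-1) 255:199:(8,-1) 256:199:(9,-1) 257:199:(10,-2) 258:199:(11,-2) 259:200:(12,-1) 260:198:(13,-2) 261:189:(14,-2) 262:181:(15,-2) 263:169:(16,-1) 264:108:(17,-1) 265:110:(18,-2) 266:107:(19,-1) 267:127:(20,-1) 268:157:(21,-1) 269:154:(22,-2) 270:155:(23,-1) 271:142:(24,0) 272:138:(25,-1) 273:187:(26,-2) 274:196:(27,-2) 275:184:(28,-3) 276:148:(29,-1) 277:142:(30,-0) 278:121:(31,-2) 279:132:(32,-1) 280:172:(33,-1) 281:199:(34,-1) 282:164:(35,-1) 283:107:(36,-1)
   244:125:(-2,34) 245:125:(8,290) 246:124:(-0,29) 247:116:(1,27) 248:105:(1,10) 249:113:(2,-2) 250:93:(3,-2) 251:95:(4,-2) 252:94:(5,-1) 253:93:(6,-1) 254:93:(7,-2) 255:93:(8,1) 256:91:(9,-1) 257:91:(10,-2) 258:92:(11,0) 259:91:(12,-0) 260:95:(13,-2) 261:106:(14,-1) 262:102:(1
[... 4740 characters left out ...]
123:(-2,34) 246:122:(-1,31) 247:120:(2,77) 248:141:(3,77) 249:149:(3,77) 250:148:(4,77) 251:148:(5,76) 252:148:(6,76) 253:148:(7,77) 254:147:(7,76) 255:147:(8,77) 256:148:(9,77) 257:148:(10,77) 258:146:(11,78) 259:146:(11,76) 260:146:(12,76) 261:146:(13,76) 262:145:(14,76) 263:146:(15,77) 264:143:(15,76) 265:127:(16,76) 266:96:(17,76) 267:69:(20,23) 268:72:(21,25) 269:71:(22,28) 270:71:(23,31) 271:74:(24,32) 272:75:(25,32) 273:73:(26,31) 274:68:(28,14) 275:87:(28,29) 276:120:(28,31) 277:163:(31,17) 278:201:(31,26) 279:185:(32,25) 280:150:(34,11) 281:186:(34,22) 282:199:(35,25) 283:147:(38,7)
top z [75.27230982 76.64635336 77.74613259] x [-49.53958128  48.16113281] y [ 1.40482202 17.14593338]
```

View pics/w3.png

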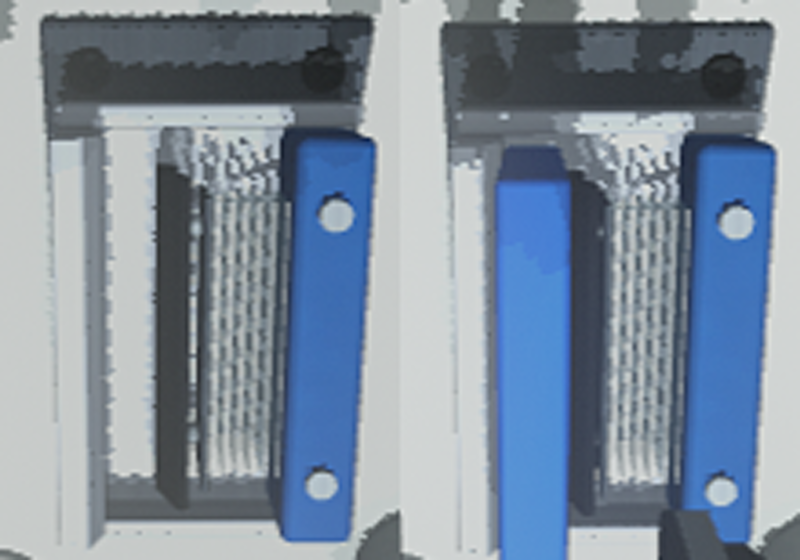

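The left half is before and the right half is after. The black pad's right edge moved from about col 271 to 274 (512-wide frame), roughly 2.3 mm back. Blue's top sits 78 mm above the floor once corrected by the stop's own reading, and it lies against the stop. So it is home and snug, and I'll hand in.

Run:
```python
from h import *
robot.move_straight(cr(0,8,200),vel=.15); robot.sleep(.3); st(); print(robot.close_job())
```

```text
t14.2 tcp [0.5259 0.0902 0.2204] cr [ -0.4   7.7 199.2] F [-0.6  0.6 -0.2] open 0.453 gf 0
the job is handed in; nothing more can be done
None
```

The blue 16 mm spacer sits fully home and snug in the gap, with the pad pressed back about 2.3 mm by camera. Red and yellow were never touched and no jar, bottle or cylinder was approached; I handed the job in at 14 s, and the hand-in call returned no verdict.

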